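# Lever open an instrument housing and draw its circuit board

## Task

Pick up the flat pry tool, put its blade into the notch under the free edge of the housing's cover, lever the cover up and swing it open past upright with the tool, so that it stays open; then lay the tool down flat on the bench. Draw the circuit board (the card with chips and the long grip bar, not the blank card with the short tab) straight up out of its guides and stand it upright in any compartment of the blue rack, setting it down without dropping it. Leave the cover open, the blank card in its guides and the other things on the bench where they are.

Things in the scene. Friction and masses are not known exactly. Their poses are not given: they have to be found in the camera images.
- housing: Open-topped aluminium housing fixed to the bench, outside 130 mm along x, 150 mm along y, 90 mm high; walls and floor 5 mm. Origin: centre of its underside; z up. The pry notch is mid-way along the front wall (x = -65 mm); the cover hinges on top of the rear wall (x = +65 mm, z = 90 mm).
- guides (a point): Centre of the housing's inner floor (z = 5 mm), axes as the housing. Black slotted guides 45 mm tall, reaching 12 mm in from the front and hinge walls, hold two upright cards, planes along x, at y = +27.5 and -27.5 mm; which card is where varies. Slots 6 mm wide for the 3 mm cards
- notch (a point): Centre of the notch in the outer face of the housing's front wall: an opening 40 mm wide and 8 mm high, between the lowered wall (82 mm above the bench, 5 mm thick) and the cover's underside (90 mm). Axes as the housing: the blade goes in along +x.
- cover: Flat aluminium cover plate, 127 x 150 x 4 mm, 120 g with its hinge (hidden scale 0.8 to 1.2), lying flush with the outer walls, no handle; a black strip on top marks the notch edge. Origin on the hinge line at the rim height, the plate's underside is its z = 0 plane and it reaches from there along its own -x.
- cover_lip (a point): Middle of the cover's free edge, at the underside, 130 mm from the hinge line.
- cover_hinge (a joint): Cover angle in rad: 0 shut, 1.57 upright, up to 2.0 (leaning back on its stop). A stiff friction hinge (about 0.13 N m plus the cover's weight; some 2 N lifts the free edge): the cover stays at any angle where it is left.
- pry: Flat pry tool, about 70 g, lying on the bench, 170 mm long along x. Black handle x = -85 to +15 mm, 20 mm wide, 16 mm high; steel blade x = +15 to +85 mm, 18 mm wide, 3 mm thick, at mid height of the handle (centre 8 mm above the underside). Origin on the underside, z up, blade along +x. Balance point near x = -15 mm.
- pry_tip (a point): Middle of the blade's tip, 85 mm along x from the tool's origin and 8 mm above its underside.
- board: Circuit board, upright: dark green card 100 mm along x, 3 mm thick along y, 70 mm high, black chips up to 6 mm proud on the +y face; on top a grey grip bar 60 mm long, 10 mm thick, 65 to 77 mm above the lower edge. About 60 g. Origin: middle of its lower edge, z up. Starts on the housing's inner floor, x parallel to the housing's x.
- blank: Blank filler card: plain aluminium card of the same size (100 x 3 x 70 mm) in the other guides, no chips, with only a short grey tab (22 mm long, 10 mm thick, to 77 mm height). Origin as for the board. Stays where it is.
- rack: Blue plastic rack fixed to the bench, outside 130 mm along x, 110 mm along y, 50 mm high, walls and floor 5 mm. Origin: centre of its underside. Two dividers 43 mm high make three compartments, each 120 mm long (x), 30 mm wide, centred at y = -35, 0, +35 mm. The board stands along x, either way round, lower edge on the floor at z = 5 mm; it may lean.
- tin: Shallow steel tin, 60 mm across, 32 mm high, beyond the work. Leave alone.
- bottle: White bottle, 52 mm across, 120 mm high, left of the housing. Leave alone.
- screwdriver: Screwdriver with black handle, 170 mm long, lying beyond the housing. Leave alone.
There are look-alikes about, which are no part of the job. There is more than one size of the housing; the job needs the smaller. Several things have the shape of the rack; the one meant has the colours described above.

How it is judged:
On the way, in this order (a step that is already met when the one before it is completed fails the run):
1. the cover is levered up by the tool's blade (past about 17 degrees, blade touching it) (value of joint cover_hinge between 0.3 and 1.4 rad and contact force between pry and cover above 0.1 N), for 0.05 s.
2. the cover stands open past upright (over 1.57 rad) (value of joint cover_hinge above 1.57 rad), for 0.2 s.
3. the tool lies on the bench, released (height (world z) of each of pry, pry_tip below 0.02 m and contact force between the fingers and pry below 0.1 N), for 0.2 s.
4. the board is clear above the housing's rim, in the fingers (z of board in the frame of housing above 0.092 m and contact force between the fingers and board above 0.3 N), for 0.05 s.
At the end, for the whole second after the job is handed in: Board in one rack compartment, lower edge on the floor (within 8 mm), along it (0.35 rad), leaning under 0.6 rad, at rest; cover still open (over 1.5 rad); pry tool flat on the bench (origin and tip under 20 mm high), at rest; blank card within 15 mm of its start (x of board in the frame of rack between -0.02 and 0.02 m and y of board in the frame of rack between -0.052 and 0.052 m and z of board in the frame of rack below 0.013 m and angle between board's own z axis and vertical below 0.6 rad and angle between the x axis of board and the x axis of rack, either way round below 0.35 rad and linear speed of each of board, pry below 0.02 m/s and angular speed of board below 0.2 rad/s and value of joint cover_hinge above 1.5 rad and height (world z) of each of pry, pry_tip below 0.02 m and distance of blank from where it was at the start of the episode below 0.015 m); the robot touches nothing.
It fails at once if the cover is moved by the fingers instead of the tool before it is open upright (contact force between the fingers and cover above 1 N and value of joint cover_hinge between 0.05 and 1.5 rad).
It fails at once if the board is dropped: out of the fingers more than 25 mm above the rack's floor, once clear of the housing (horizontal distance between board and housing above 0.12 m and height (world z) of board above 0.03 m and contact force between the fingers and board below 0.05 N).
It fails at once if the blank card is pulled from its guides (moved over 30 mm) (distance of blank from where it was at the start of the episode above 0.03 m).
It fails at once if a bystander (tin, bottle or screwdriver) is displaced by over 30 mm (distance of any of tin, bottle, screwdriver from where it was at the start of the episode above 0.03 m).
It also fails if it takes over 66 s, if anything falls off the work surface, if the arm or the gripper's body presses on something with over 40 N, if the wrist force passes 120 N, or if a joint passes its speed limit or range.

## Robot

A 6-joint arm with a two-finger parallel gripper is mounted at the origin on the work surface. World frame = base frame: x ahead of the robot, y to its left, z up, the work surface at z = 0. Lengths are in m, angles in rad, forces in N, time in s.
With the tool pointing down it reaches from about 0.325 to 0.75 m from the base axis. Payload 7.6 kg.
Tool frame: the origin (TCP) lies at the very end of the fingers, on their centre line; the grasp point (between the pads) lies 19 mm behind it; z points along the fingers, x is the direction in which the jaws open and shut, and the axes are right-handed (so a half turn about z gives the same grasp; the last joint's range is limited). The gripper opens to 85 mm and grips with 20 to 120 N. Pads are 22 mm wide; open, the fingers measure 114 mm over their backs; the gripper's body (76 mm by 85 mm) begins 54 mm behind the grasp point. The pads swing forward as they close: fully open they stand 13 mm farther back than shut.
Start: joints at [1.111, 0.052, 1.401, -0, 1.689, -0.07], TCP at [0.199, 0.486, 0.231] pointing down, gripper open.
Joint ranges: [-2.9, 2.9], [-0.91, 2.17], [0.12, 2.37], [-1.06, 4.2], [0.26, 2.73], [-2.93, 2.93]. Speed limits (rad/s): [2.57, 2.57, 3.01, 3.14, 3.14, 3.14].

## Interface

Orientations are given as a unit quaternion [x, y, z, w].
In Python, from bench import sensors, viewer, manip gives the robot as it stands.
- The arm moves only by the tool play_rows, never from a script. Its argument "series" is a list of rows, each an object with "dp": the shift along the tool's x, y, z normalised to -1 to 1, where 1 is 800 mm, a list of three; "twist": the turn about the tool's z normalised to -1 to 1, where 1 is 180 degrees. A call has 1 to 12 rows; each row is the pose to reach, as a shift and turn from the pose commanded when the call began, along the tool's axes at that moment, turning the shorter way round; what a row does not reach only later rows make up. A row lasts 1/10 s, in which the tool goes at most 50 mm and 8.59 degrees, less where a joint would pass 70% of its speed; a pose out of reach is approached as far as the arm can. A call with a number of a shift or a turn outside -1 to 1 is refused whole. A call with a gripper value outside its range is refused whole. "jaw" is the opening, from 0 (shut) to 1 (fully open), set as the call begins (left out, the last holds). The fingers move at their own pace and stop on an object; "grip_force" is the grip in N (left out, the last holds). Time passes only in rows, so rows that repeat a pose let the fingers close. It gives the time, the measured TCP pose, the force and the opening at its end, in the units of the state.
- sensors.sense(): the state, without advancing time (a new reading comes with each control period).
- viewer.grab_frame(name): name is "side" or "top"; returns a dict with "image" (480x640x3 uint8, blue, green, red), "K" (3x3 intrinsics, pixels), "dist" ([k1, k2, p1, p2, k3] as OpenCV has them; the pictures are not rectified), "xyz" and "rotation" of the camera in the world. Camera axes: x right, y down, z forward; pixel columns grow to the right and rows downward; lengths in m; the calibration is good to about 2 mm. A picture is of the moment at which its call begins. There is no depth.
- manip.close_job(): hands the job in, once; it reports no verdict.
The state is a dict: "time_s": time; "joint_positions": joint angles; "dq": joint speeds; "joint_torque": joint torques, N m; "ee_pos": TCP position; "orientation": TCP orientation; "contact_force": force on the tool from outside, world axes, zero at the start; "wrist_torque": the same for the moment, N m; "grip_width": finger opening in m.
Only numpy, scipy, OpenCV 4.12 (cv2) and the standard library are available. Lean on these libraries where they do the work, as an engineer would, in place of code of your own. Each camera call takes 0.05 s, during which the arm holds its last target. There are 200 camera calls.

## Working session

There is one attempt and no reset: what is moved stays moved. The work goes in short steps, Python scripts to look and compute and a tool call to move; the robot and the scene stay as the last step left them, time stands still between calls to the robot, and variables do not carry over. Pictures are saved under pics/ and viewed, about 8 in all and at most 12, crops included, and the job is handed in when it is done.

Besides the shell and the picture viewer there is one more tool, called after "Request:" as name(argument=value, ...) on one line, values as JSON. play_rows: Moves the arm, as the interface text tells. Scaled input: -1 to 1 covers 800 mm each way for a shift and 180 degrees each way for a turn. Its arguments: {"type":"object","properties":{"series":{"type":"array","items":{"type":"object","properties":{"dp":{"type":"array","items":{"type":"number"}},"twist":{"type":"number"}}}},"jaw":{"type":"number"},"grip_force":{"type":"number"}},"required":["series"]}

```bash
ls; mkdir -p pics; python3 - <<'E'
from bench import sensors, viewer
import cv2,json,pickle
print(sensors.sense())
for n in ("side","top"):
    f=viewer.grab_frame(n); cv2.imwrite(f"pics/{n}0.png",f["image"]); pickle.dump(f,open(f"{n}0.pkl","wb"))
    print(n,f["K"],f["dist"],f["xyz"],f["rotation"])
E
```

```text
pics
{'time_s': 0.0, 'joint_positions': array([ 1.11072570e+00,  5.28212776e-02,  1.40172288e+00,  4.66384201e-05,
        1.68861790e+00, -7.02561881e-02]), 'dq': array([ 9.43548004e-04,  1.05299826e-03, -7.37068237e-05,  7.58446252e-04,
       -1.16050748e-03,  1.08628977e-03]), 'joint_torque': array([ 4.13842827e-08, -3.81658137e+01, -3.60188556e+01, -3.19833759e-05,
        6.04488712e-03,  1.51622936e-05]), 'ee_pos': array([0.19931891, 0.48536354, 0.23048148]), 'orientation': array([ 8.30665665e-01,  5.56770991e-01, -6.92397666e-04,  3.69965524e-04]), 'contact_force': array([-0.09568666, -0.11298843,  0.84365345]), 'wrist_torque': array([-0.03019233, -0.02315392, -0.00891966]), 'grip_width': 0.08518141631724223}
side [[467.99661248   0.         318.82113787]
 [  0.         467.99661248 236.55458804]
 [  0.           0.           1.        ]] [-0.03800372  0.          0.          0.          0.        ] [ 0.10927081 -0.6624571   0.7760958 ] [ 0.86716729 -0.24476556  0.1210831  -0.4164728 ]
top [[596.40834292   0.         315.70399658]
 [  0.         596.40834292 246.42199382]
 [  0.           0.           1.        ]] [-0.03857801  0.          0.          0.          0.        ] [0.41277861 0.06349679 1.32808318] [ 0.70921536 -0.70297303  0.04187256 -0.03300275]
```

View pics/top0.png

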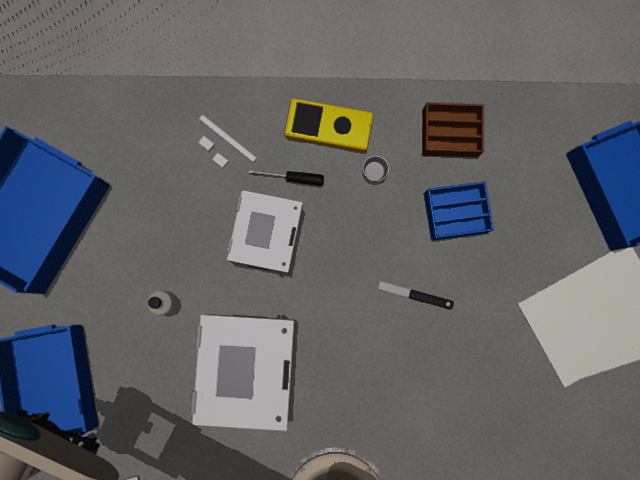

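View pics/side0.png

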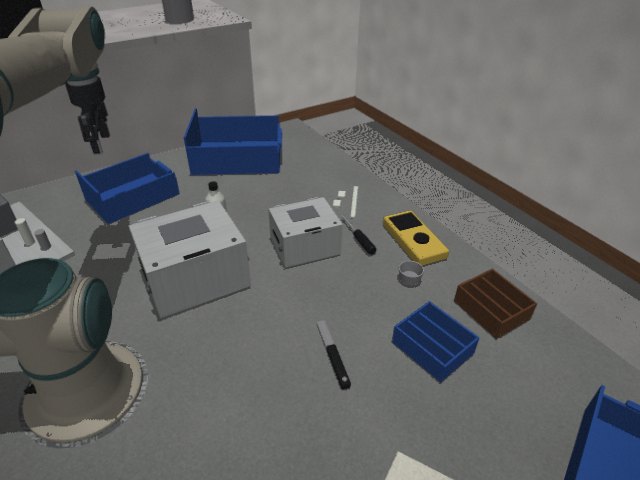

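The top view holds two white housings: small at (265,232) and large at (245,372). The small one is wanted; its black strip is on the right edge at (292,236), so housing +x points left in the image. Of the rack shapes, blue at (460,210) fits and brown at (453,130) does not. The large blue bins have no dividers. The pry tool is at (415,295), blade to the left. I'll confirm these in one enlarged crop.

```bash
cat > h.py <<'E'
import cv2,pickle,numpy as np
from scipy.spatial.transform import Rotation as R
def ray(f,uv):
    p=cv2.undistortPoints(np.array(uv,float).reshape(-1,1,2),np.array(f["K"]),np.array(f["dist"])).reshape(-1,2)
    d=np.c_[p,np.ones(len(p))]
    rot=np.array(f["rotation"]); M=R.from_quat(rot).as_matrix() if rot.size==4 else rot
    return np.array(f["xyz"]),d@M.T
def at(f,uv,z):
    c,d=ray(f,uv); return c+d*((z-c[2])/d[:,2])[:,None]
def proj(f,P):
    M=R.from_quat(f["rotation"]).as_matrix()
    return cv2.projectPoints(np.array(P,float).reshape(-1,3),cv2.Rodrigues(M.T)[0],-M.T@np.array(f["xyz"]),np.array(f["K"]),np.array(f["dist"]))[0].reshape(-1,2)
def load(n): return pickle.load(open(n,"rb"))
E
python3 - <<'E'
from h import *
f=load("top0.pkl");im=f["image"]
def crop(x,y,w,h,s): return cv2.resize(im[y:y+h,x:x+w],None,fx=s,fy=s,interpolation=cv2.INTER_CUBIC)
a=crop(220,180,100,100,4); b=crop(415,170,100,100,4); c=crop(365,270,100,50,8)[:200*2]
out=np.zeros((600,800,3),np.uint8); out[:400,:400]=a; out[:400,400:]=b; out[400:600,:400]=crop(365,270,100,50,4)
cv2.imwrite("pics/crop0.png",out)
print(at(f,[(240,191),(303,202),(290,272),(228,261)],.094).round(3))
print(at(f,[(426,190),(487,182),(493,232),(433,240)],.05).round(3))
print(at(f,[(379,286),(453,304)],.01).round(3))
E
```

```text
[[0.66  0.208 0.094]
 [0.638 0.076 0.094]
 [0.49  0.101 0.094]
 [0.512 0.23  0.094]]
[[ 0.675 -0.192  0.05 ]
 [ 0.695 -0.327  0.05 ]
 [ 0.584 -0.338  0.05 ]
 [ 0.565 -0.206  0.05 ]]
[[ 0.466 -0.093  0.01 ]
 [ 0.428 -0.257  0.01 ]]
```

View pics/crop0.png

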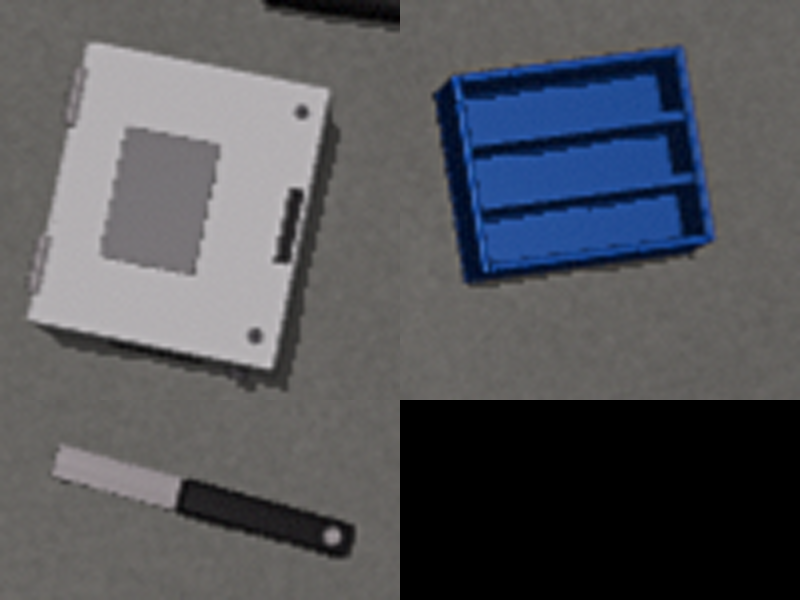

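Crop shows: the small housing, hinge lugs on the left and strip on the right; the blue three-compartment rack; and the pry tool with its blade tip at crop (56,460) and handle end at (351,541). All fit the description. Next I fit the poses and check the overlay.

```bash
cat > fit.py <<'E'
from h import *
f=load("top0.pkl")
def fit(uv,loc,z):
    W=at(f,uv,z)[:,:2]; L=np.array(loc,float)
    a=W-W.mean(0); b=L-L.mean(0)
    th=np.arctan2((b[:,0]*a[:,1]-b[:,1]*a[:,0]).sum(),(b*a).sum())
    r=np.array([[np.cos(th),-np.sin(th)],[np.sin(th),np.cos(th)]])
    t=W.mean(0)-r@L.mean(0)
    return t,th,r,np.abs(W-(L@r.T+t)).max()
H=fit([(242.5,190.8),(302.5,202.5),(288.3,272.5),(227,260)],[(62,-75),(-65,-75),(-65,75),(62,75)]@np.eye(2)/1000.,.094)
K=fit([(429.5,188.7),(485.7,181.7),(493,230.5),(436.2,238)],[(65,55),(-65,55),(-65,-55),(65,-55)]@np.eye(2)/1000.,.05)
P=fit([(380,281.75),(378,288.5),(453.2,301.5),(451.5,309.2)],[(85,-9),(85,9),(-85,-10),(-85,10)]@np.eye(2)/1000.,.011)
E
python3 - <<'E'
from fit import *
# choose correspondences: image up=+x world, left=+y ; housing x=left => y_h = image down (-x world)
for n,q in zip("HKP",(H,K,P)): print(n,q[0].round(4),np.degrees(q[1]).round(2),"err",q[3].round(4))
s=load("side0.pkl")
out=[]
for g in (f,s):
    im=g["image"].copy()
    def box(q,x0,x1,y0,y1,z0,z1,c):
        for z in (z0,z1):
            L=np.array([(x0,y0),(x1,y0),(x1,y1),(x0,y1)])/1000.
            W=np.c_[L@q[2].T+q[0],[z]*4]
            cv2.polylines(im,[np.round(proj(g,W)*16).astype(np.int32)],True,c,1,cv2.LINE_AA,4)
    box(H,-65,65,-75,75,0,.094,(0,0,255)); box(H,-65,-65,-20,20,.082,.09,(255,0,255))
    box(K,-65,65,-55,55,0,.05,(0,255,255))
    box(P,-85,15,-10,10,0,.016,(0,255,0)); box(P,15,85,-9,9,.0065,.0095,(0,255,0))
    out.append(im)
a=cv2.resize(out[0][170:320,220:520],(800,400)); b=cv2.resize(out[1][190:400,250:500],(800,672))[:600]
c=np.vstack([cv2.resize(out[0][170:320,220:520],(600,300)),cv2.resize(out[1][190:390,250:490],(600,300))])
cv2.imwrite("pics/ov0.png",c)
E
```

```text
H [0.5752 0.1558] 79.1 err 0.0014
K [ 0.6326 -0.2687] 100.57 err 0.1115
P [ 0.4465 -0.1743] 75.05 err 0.0015
```

View pics/ov0.png

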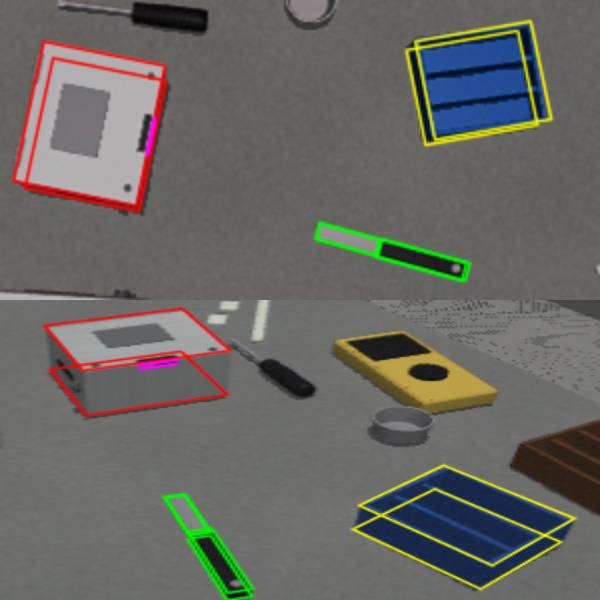

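```bash
cat > go.py <<'E'
import sys
from fit import *
K=fit([(429.5,188.7),(485.7,181.7),(493,230.5),(436.2,238)],[(65,-55),(-65,-55),(-65,55),(65,55)]@np.eye(2)/1000.,.05)
FR={"H":H,"K":K,"P":P,"W":(np.zeros(2),np.pi/2,np.eye(2),0)}
def tgt(fr,x,y,z):  # mm in frame -> world TCP, jaw yaw = frame yaw-90deg
    q=FR[fr]; return np.r_[q[2]@[x/1000,y/1000]+q[0],z/1000],np.degrees(q[1])-90
def rel(pos,quat,T,yaw):
    M=R.from_quat(quat).as_matrix(); dp=M.T@(T-pos)/.8
    cur=np.degrees(np.arctan2(M[1,0],M[0,0])); tw=-((yaw-cur+180)%360-180)
    return dp.round(4),round(tw/180,4)
if __name__=="__main__":
    from bench import sensors
    s=sensors.sense(); pos,qt=s["ee_pos"],s["orientation"]
    print("t",s["time_s"],pos.round(4),"w",round(s["grip_width"],4),"F",s["contact_force"].round(1),"tau",s["wrist_torque"].round(2))
    for a in sys.argv[1:]:
        fr,x,y,z=a.split(",")[:4]; T,yaw=tgt(fr,float(x),float(y),float(z))
        if len(a.split(","))>4: yaw=float(a.split(",")[4])
        print(a,T.round(4),round(yaw,1),rel(pos,qt,T,yaw))
E
python3 go.py W,450,150,260,-10 P,-45,0,120 P,-45,0,3; python3 -c "
from go import K;print(K)"
```

```text
t 0.1 [0.1994 0.4854 0.2306] w 0.0854 F [ 0.  -0.1  0.1] tau [-0.    0.03 -0.02]
W,450,150,260,-10 [0.45 0.15 0.26] -10.0 (array([-0.2688,  0.4491, -0.0364]), np.float64(0.4315))
P,-45,0,120 [ 0.4349 -0.2178  0.12  ] -15.0 (array([-0.7009,  0.6064,  0.1391]), np.float64(0.459))
P,-45,0,3 [ 0.4349 -0.2178  0.003 ] -15.0 (array([-0.7007,  0.6064,  0.2854]), np.float64(0.459))
(array([ 0.63257467, -0.26874153]), np.float64(1.7030173962062662), array([[-0.13183615, -0.99127152],
       [ 0.99127152, -0.13183615]]), np.float64(0.002797157095253272))
```

Request:
play_rows(series=[{"dp": [-0.2688, 0.4491, -0.0364], "twist": 0.4315}, {"dp": [-0.2688, 0.4491, -0.0364], "twist": 0.4315}, {"dp": [-0.2688, 0.4491, -0.0364], "twist": 0.4315}, {"dp": [-0.2688, 0.4491, -0.0364], "twist": 0.4315}, {"dp": [-0.2688, 0.4491, -0.0364], "twist": 0.4315}, {"dp": [-0.2688, 0.4491, -0.0364], "twist": 0.4315}, {"dp": [-0.2688, 0.4491, -0.0364], "twist": 0.4315}, {"dp": [-0.2688, 0.4491, -0.0364], "twist": 0.4315}, {"dp": [-0.7009, 0.6064, 0.1391], "twist": 0.459}, {"dp": [-0.7009, 0.6064, 0.1391], "twist": 0.459}, {"dp": [-0.7009, 0.6064, 0.1391], "twist": 0.459}, {"dp": [-0.7009, 0.6064, 0.1391], "twist": 0.459}], jaw=0.6)

```text
time_s: 1.3
ee_pos: [0.4362, -0.0238, 0.1899]
orientation: [0.991, -0.13, -0.0, -0.0]
contact_force: [0.7, -0.3, 0.6]
grip_width: 0.0515
```

```bash
python3 go.py P,-45,0,80
```

```text
t 1.3 [ 0.4362 -0.0238  0.1899] w 0.0515 F [ 0.7 -0.3  0.6] tau [-0.05  0.    0.01]
P,-45,0,80 [ 0.4349 -0.2178  0.08  ] -15.0 (array([0.0611, 0.2346, 0.1374]), np.float64(-0.0))
```

Request:
play_rows(series=[{"dp": [0.0611, 0.2346, 0.1374], "twist": 0}, {"dp": [0.0611, 0.2346, 0.1374], "twist": 0}, {"dp": [0.0611, 0.2346, 0.1374], "twist": 0}, {"dp": [0.0611, 0.2346, 0.1374], "twist": 0}, {"dp": [0.0611, 0.2346, 0.1374], "twist": 0}, {"dp": [0.0611, 0.2346, 0.1374], "twist": 0}, {"dp": [0.0611, 0.2346, 0.1374], "twist": 0}])

```text
time_s: 2.0
ee_pos: [0.4353, -0.2157, 0.0807]
orientation: [0.991, -0.131, -0.0, -0.0]
contact_force: [0.6, 1.0, 0.2]
grip_width: 0.0509
```

```bash
python3 go.py P,-45,0,40 P,-45,0,3
```

```text
t 2.0 [ 0.4353 -0.2157  0.0807] w 0.0509 F [0.6 1.  0.2] tau [ 0.06 -0.05 -0.02]
P,-45,0,40 [ 0.4349 -0.2178  0.04  ] -15.0 (array([0.0002, 0.0026, 0.0509]), np.float64(-0.0003))
P,-45,0,3 [ 0.4349 -0.2178  0.003 ] -15.0 (array([0.0003, 0.0027, 0.0971]), np.float64(-0.0003))
```

Request:
play_rows(series=[{"dp": [0, 0, 0.04]}, {"dp": [0, 0, 0.075]}, {"dp": [0, 0, 0.096]}, {"dp": [0, 0, 0.096]}, {"dp": [0, 0, 0.096]}])

```text
validation failed for argument at $.se...
```

Request:
play_rows(series=[{"dp": [0, 0, 0]}, {"dp": [0, 0, 0]}, {"dp": [0, 0, 0]}, {"dp": [0, 0, 0]}, {"dp": [0, 0, 0]}, {"dp": [0, 0, 0]}, {"dp": [0, 0, 0]}], jaw=0, grip_force=100)

```text
validation failed for argument at $.se...
```

Request:
play_rows(series=[{"dp": [0, 0, -0.05]}, {"dp": [0, 0, -0.1]}, {"dp": [0, 0, -0.12]}, {"dp": [0, 0, -0.12]}, {"dp": [0, 0, -0.12]}])

```text
validation failed for argument at $.se...
```

```bash
python3 - <<'E'
from bench import viewer
from go import *
for n in ("side","top"):
    f=viewer.grab_frame(n); pickle.dump(f,open(f"{n}1.pkl","wb"))
    if n=="side": a=cv2.resize(f["image"][200:400,220:420],(400,400))
    else: b=cv2.resize(f["image"][220:370,340:490],(400,400))
cv2.imwrite("pics/g1.png",np.hstack([a,b]))
E
python3 go.py
```

```text
t 2.1 [ 0.436  -0.2152  0.0816] w 0.0516 F [ 0.1 -0.1 -0.4] tau [ 0.   -0.01  0.01]
```

View pics/g1.png

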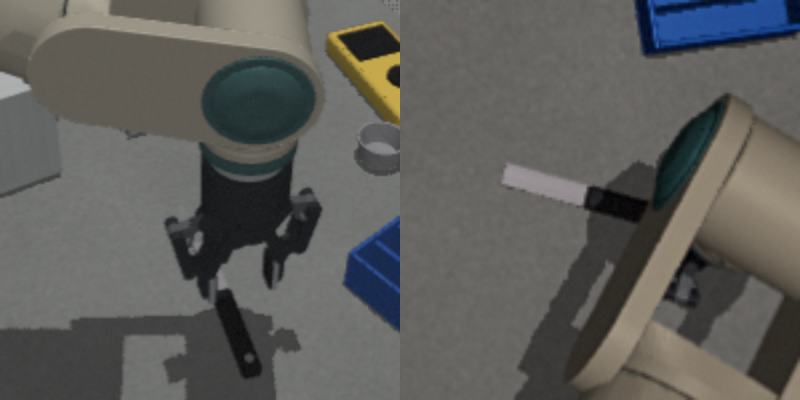

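That call was refused because `twist` is required, so nothing moved. The picture shows the fingers over the handle, which lies at about (235,335) in the side crop. I'm repeating the moves.

Request:
play_rows(series=[{"dp": [0.001, 0.003, 0.04], "twist": 0}, {"dp": [0.001, 0.003, 0.075], "twist": 0}, {"dp": [0.001, 0.003, 0.097], "twist": 0}, {"dp": [0.001, 0.003, 0.097], "twist": 0}, {"dp": [0.001, 0.003, 0.097], "twist": 0}])

```text
time_s: 2.6
ee_pos: [0.4364, -0.218, 0.0044]
orientation: [0.992, -0.13, 0.001, 0.0]
contact_force: [0.7, -1.1, 0.2]
grip_width: 0.0511
```

Request:
play_rows(series=[{"dp": [0, 0, 0], "twist": 0}, {"dp": [0, 0, 0], "twist": 0}, {"dp": [0, 0, 0], "twist": 0}, {"dp": [0, 0, 0], "twist": 0}, {"dp": [0, 0, 0], "twist": 0}, {"dp": [0, 0, 0], "twist": 0}, {"dp": [0, 0, 0], "twist": 0}], jaw=0, grip_force=100)

```text
time_s: 3.3
ee_pos: [0.4367, -0.2189, 0.0052]
orientation: [0.992, -0.13, 0.001, 0.0]
contact_force: [-1.6, 1.9, 6.4]
grip_width: 0.0167
```

```bash
python3 go.py H,-245,0,81.5; python3 -c "
from bench import sensors;print(sensors.sense()['orientation'])"
```

```text
t 3.3 [ 0.4367 -0.2189  0.0052] w 0.0167 F [-1.6  1.9  6.4] tau [0.27 0.27 0.02]
H,-245,0,81.5 [ 0.5289 -0.0848  0.0815] -10.9 (array([ 0.0684, -0.1917, -0.0953]), np.float64(-0.0225))
[ 9.91504100e-01 -1.30068386e-01  1.30233208e-03  3.72421737e-04]
```

Request:
play_rows(series=[{"dp": [0, 0, -0.05], "twist": 0}, {"dp": [0, 0, -0.097], "twist": 0}, {"dp": [0.03, -0.1, -0.097], "twist": -0.0225}, {"dp": [0.0684, -0.1917, -0.097], "twist": -0.0225}, {"dp": [0.0684, -0.1917, -0.097], "twist": -0.0225}, {"dp": [0.0684, -0.1917, -0.097], "twist": -0.0225}, {"dp": [0.0684, -0.1917, -0.097], "twist": -0.0225}])

```text
time_s: 4.0
ee_pos: [0.5289, -0.0829, 0.0812]
orientation: [0.996, -0.093, 0.0, -0.0]
contact_force: [0.1, -0.9, -1.1]
grip_width: 0.0171
```

```bash
python3 go.py H,-245,0,83; python3 - <<'E'
from bench import viewer,sensors
from go import *
ims=[]
s=sensors.sense()
M=R.from_quat(s["orientation"]).as_matrix(); 
fw=-M[:,1]  # pry x direction
tip=s["ee_pos"]+fw*.130+[0,0,.0028]
r=H[2].T@(tip[:2]-H[0]); print("expected tip in H",r.round(4),tip[2].round(4))
for n,(y,x,h,w) in (("side",(190,230,150,200)),("top",(180,220,150,200))):
    f=viewer.grab_frame(n); pickle.dump(f,open(f"{n}2.pkl","wb"))
    im=cv2.resize(f["image"][y:y+h,x:x+w],None,fx=4,fy=4,interpolation=cv2.INTER_CUBIC)
    tips=np.array([tip+M[:,0]*.009,tip-M[:,0]*.009,tip-fw*.07+M[:,0]*.009,tip-fw*.07-M[:,0]*.009])
    for p in proj(f,tips): cv2.circle(im,tuple(int(v) for v in (p-[x,y])*4),3,(0,0,255),1)
    print(n,proj(f,tips).round(1).tolist())
    ims.append(im[:,:800])
cv2.imwrite("pics/ins.png",np.vstack([i for i in ims])[:, :800] if 0 else cv2.resize(np.vstack(ims),(400*800//800,600)) if 0 else np.vstack([cv2.resize(i,(400,300)) for i in ims]) if 0 else ims[0])
cv2.imwrite("pics/ins_top.png",ims[1])
E
```

```text
t 4.0 [ 0.5289 -0.0829  0.0812] w 0.0171 F [ 0.1 -0.9 -1.1] tau [-0.09  0.05 -0.04]
H,-245,0,83 [ 0.5289 -0.0848  0.083 ] -10.9 (array([ 0.0004,  0.0022, -0.0022]), np.float64(0.001))
expected tip in H [-0.1132  0.0008] 0.084
side [[323.2, 244.4], [316.0, 246.1], [334.8, 263.2], [327.2, 265.1]]
top [[318.3, 238.5], [316.6, 246.9], [351.0, 245.0], [349.4, 253.3]]
```

View pics/ins.png

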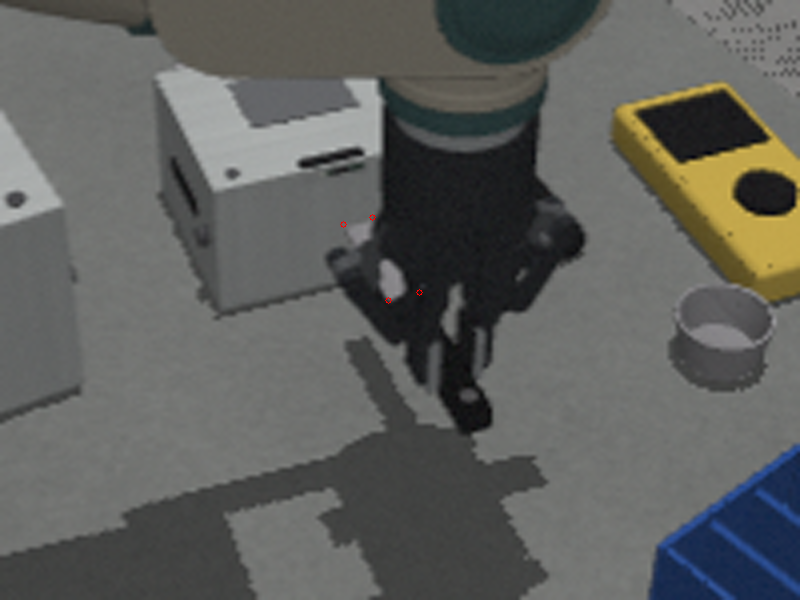

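The side crop shows the pry gripped, with the blade tip near (355,222) and the notch to its upper left at (345,168). I need a closer look at the tip's height.

```bash
python3 - <<'E'
from h import *
o=[]
for n,(x,y) in (("side2",(300,220)),("top2",(290,222))):
    im=load(n+".pkl")["image"][y:y+50,x:x+40]; o.append(cv2.resize(im,(400,500),interpolation=cv2.INTER_NEAREST))
c=np.hstack(o)
c=np.clip(c.astype(float)*1.3,0,255).astype(np.uint8)
for k in range(0,800,50): cv2.line(c,(k,0),(k,8),(0,0,255),1)
for k in range(0,500,50): cv2.line(c,(0,k),(8,k),(0,0,255),1)
cv2.imwrite("pics/tip.png",c)
E
```

```text
(no output)
```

View pics/tip.png

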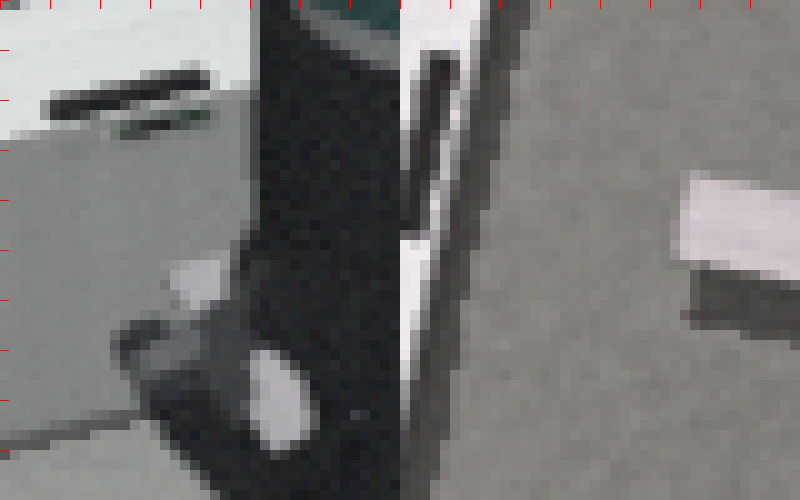

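Tip corners are at (319,239)/(318,247.8) in the top view and (317,247) in the side view. That is within about 2 mm of the prediction, with the tip ~2 mm farther back. Inserting now.

```bash
python3 go.py H,-210,0,83 H,-171,0,83
```

```text
t 4.1 [ 0.5277 -0.0851  0.0809] w 0.0172 F [ 0.2  0.3 -0.6] tau [-0.02 -0.    0.01]
H,-210,0,83 [ 0.5355 -0.0504  0.083 ] -10.9 (array([ 0.0014, -0.0444, -0.0026]), np.float64(-0.0))
H,-171,0,83 [ 0.5429 -0.0121  0.083 ] -10.9 (array([ 0.0014, -0.0931, -0.0026]), np.float64(-0.0))
```

Request:
play_rows(series=[{"dp": [0.0014, 0, -0.0026], "twist": 0}, {"dp": [0.0014, -0.02, -0.0026], "twist": 0}, {"dp": [0.0014, -0.04, -0.0026], "twist": 0}, {"dp": [0.0014, -0.05, -0.0026], "twist": 0}, {"dp": [0.0014, -0.05, -0.0026], "twist": 0}, {"dp": [0.0014, -0.05, -0.0026], "twist": 0}])

```text
time_s: 4.7
ee_pos: [0.5368, -0.0451, 0.083]
orientation: [0.996, -0.095, -0.0, 0.0]
contact_force: [-0.3, -0.1, -1.7]
grip_width: 0.017
```

```bash
python3 go.py H,-171,0,83; python3 - <<'E'
from bench import viewer
from h import *
o=[]
for n,(x,y) in (("side",(280,210)),("top",(270,215))):
    f=viewer.grab_frame(n); pickle.dump(f,open(n+"3.pkl","wb"))
    im=f["image"][y:y+50,x:x+40]; o.append(cv2.resize(im,(400,500),interpolation=cv2.INTER_NEAREST))
cv2.imwrite("pics/tip3.png",np.clip(np.hstack(o)*1.3,0,255).astype(np.uint8))
E
```

```text
t 4.7 [ 0.5368 -0.0451  0.083 ] w 0.017 F [-0.3 -0.1 -1.7] tau [-0.03  0.02  0.  ]
H,-171,0,83 [ 0.5429 -0.0121  0.083 ] -10.9 (array([-0.0003, -0.042 , -0.    ]), np.float64(0.0002))
```

View pics/tip3.png

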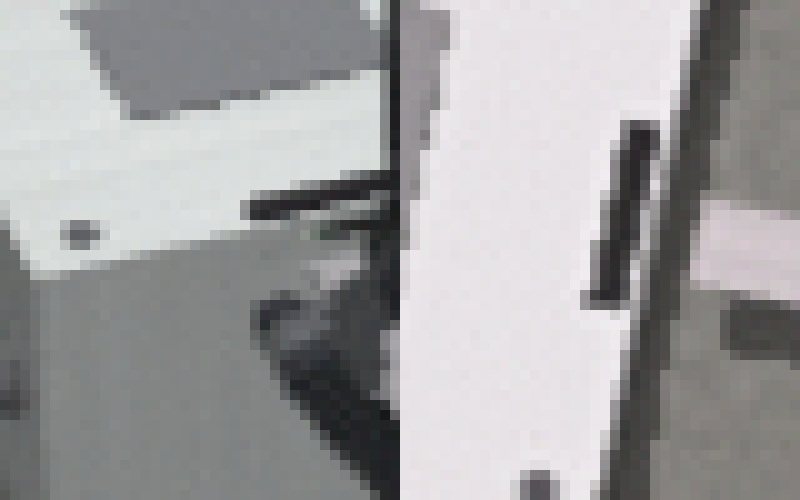

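The tip is ~10 mm outside the notch and within ~3 mm sideways; blade height matches. Going in.

Request:
play_rows(series=[{"dp": [0.003, -0.01, 0], "twist": 0}, {"dp": [0.003, -0.015, 0], "twist": 0}, {"dp": [0.003, -0.02, 0], "twist": 0}, {"dp": [0.003, -0.025, 0], "twist": 0}, {"dp": [0.003, -0.03, 0], "twist": 0}, {"dp": [0.003, -0.036, 0], "twist": 0}, {"dp": [0.003, -0.042, 0], "twist": 0}, {"dp": [0.003, -0.042, 0], "twist": 0}])

```text
time_s: 5.6
ee_pos: [0.5456, -0.0122, 0.083]
orientation: [0.996, -0.095, 0.0, -0.0]
contact_force: [1.4, -0.0, -1.3]
grip_width: 0.017
```

```bash
python3 go.py; python3 - <<'E'
from go import *
from bench import sensors
s=sensors.sense(); p=s["ee_pos"]
x0,y0=H[2].T@(p[:2]-H[0])*1000; print(x0,y0)
for th in range(5,121,5):
    t=np.radians(th); T,_=tgt("H",65-100*np.cos(t)-129,y0,86+100*np.sin(t))
    print(th,rel(p,s["orientation"],T,-10.9)[0].tolist(),end=" ")
E
```

```text
t 5.6 [ 0.5456 -0.0122  0.083 ] w 0.017 F [ 1.4 -0.  -1.3] tau [ 0.03  0.06 -0.01]
-170.58154910198635 -2.697931552105951
5 [0.0, -0.0087, -0.0146] 10 [0.0, -0.0101, -0.0254] 15 [0.0, -0.0125, -0.036] 20 [0.0, -0.0158, -0.0464] 25 [0.0, -0.02, -0.0565] 30 [0.0, -0.025, -0.0662] 35 [0.0, -0.0308, -0.0754] 40 [0.0, -0.0375, -0.084] 45 [0.0, -0.0449, -0.0921] 50 [0.0, -0.0529, -0.0994] 55 [0.0, -0.0616, -0.1061] 60 [0.0001, -0.0708, -0.1119] 65 [0.0001, -0.0804, -0.117] 70 [0.0001, -0.0905, -0.1211] 75 [0.0001, -0.1009, -0.1244] 80 [0.0001, -0.1115, -0.1268] 85 [0.0001, -0.1224, -0.1282] 90 [0.0001, -0.1333, -0.1287] 95 [0.0001, -0.1441, -0.1282] 100 [0.0001, -0.155, -0.1268] 105 [0.0001, -0.1656, -0.1244] 110 [0.0001, -0.176, -0.1211] 115 [0.0001, -0.1861, -0.1169] 120 [0.0001, -0.1958, -0.1119]
```

Request:
play_rows(series=[{"dp": [0, -0.0087, -0.01], "twist": 0}, {"dp": [0, -0.0087, -0.0146], "twist": 0}, {"dp": [0, -0.0101, -0.0254], "twist": 0}, {"dp": [0, -0.0125, -0.036], "twist": 0}, {"dp": [0, -0.0158, -0.0464], "twist": 0}, {"dp": [0, -0.02, -0.0565], "twist": 0}, {"dp": [0, -0.025, -0.0662], "twist": 0}, {"dp": [0, -0.0308, -0.0754], "twist": 0}, {"dp": [0, -0.0375, -0.084], "twist": 0}, {"dp": [0, -0.0375, -0.084], "twist": 0}])

```text
time_s: 6.6
ee_pos: [0.5519, 0.0174, 0.1517]
orientation: [0.996, -0.095, 0.001, -0.0]
contact_force: [-0.1, 0.1, -1.4]
grip_width: 0.017
```

```bash
python3 go.py;  python3 - <<'E'
from bench import viewer
from h import *
o=[]
for n,(x,y) in (("side",(220,160)),("top",(200,160))):
    f=viewer.grab_frame(n); pickle.dump(f,open(n+"4.pkl","wb"))
    im=f["image"][y:y+130,x:x+130]; o.append(cv2.resize(im,(400,400)))
cv2.imwrite("pics/lift.png",np.hstack(o))
E
```

```text
t 6.6 [0.5519 0.0174 0.1517] w 0.017 F [-0.1  0.1 -1.4] tau [-0.1   0.01  0.05]
```

View pics/lift.png

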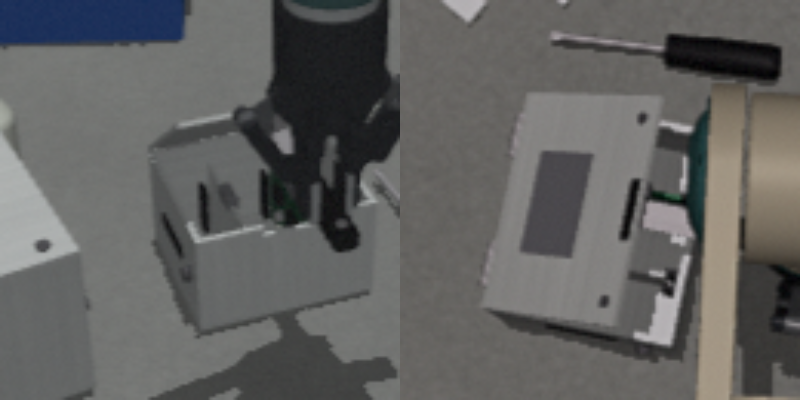

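Cover is lifted to ~40° by the blade tip; the green board edge shows on the −y side of the housing (top crop (665,195)). Continuing the arc.

Request:
play_rows(series=[{"dp": [0, -0.0074, -0.0081], "twist": 0}, {"dp": [0, -0.0154, -0.0154], "twist": 0}, {"dp": [0, -0.0241, -0.0221], "twist": 0}, {"dp": [0, -0.0333, -0.0279], "twist": 0}, {"dp": [0, -0.0429, -0.033], "twist": 0}, {"dp": [0, -0.053, -0.0371], "twist": 0}, {"dp": [0, -0.0634, -0.0404], "twist": 0}, {"dp": [0, -0.074, -0.0428], "twist": 0}, {"dp": [0, -0.0849, -0.0442], "twist": 0}, {"dp": [0, -0.0958, -0.0447], "twist": 0}, {"dp": [0, -0.1066, -0.0442], "twist": 0}, {"dp": [0, -0.1175, -0.0428], "twist": 0}])

```text
time_s: 7.9
ee_pos: [0.5692, 0.1097, 0.1844]
orientation: [0.995, -0.095, 0.0, -0.0]
contact_force: [-0.0, -1.7, -1.3]
grip_width: 0.0169
```

Request:
play_rows(series=[{"dp": [0, -0.0106, 0.0024], "twist": 0}, {"dp": [0, -0.021, 0.0057], "twist": 0}, {"dp": [0, -0.025, 0.0075], "twist": 0}, {"dp": [0, -0.025, 0.0075], "twist": 0}, {"dp": [0, -0.025, 0.0075], "twist": 0}, {"dp": [0, -0.025, 0.0075], "twist": 0}])

```text
time_s: 8.5
ee_pos: [0.5729, 0.1285, 0.1787]
orientation: [0.995, -0.095, 0.0, -0.0]
contact_force: [0.2, 0.5, -0.3]
grip_width: 0.0167
```

```bash
python3 go.py H,-90,0,200 W,429,-218,180,-15 P,-45,0,60;  python3 - <<'E'
from bench import viewer
from go import *
for n in ("side","top"):
    f=viewer.grab_frame(n); pickle.dump(f,open(n+"5.pkl","wb"))
cv2.imwrite("pics/open.png",np.hstack([cv2.resize(load(n)["image"][y:y+160,x:x+160],(400,400)) for n,x,y in (("side5.pkl",200,120),("top5.pkl",180,150))]))
E
```

```text
t 8.5 [0.5729 0.1285 0.1787] w 0.0167 F [ 0.2  0.5 -0.3] tau [-0. -0. -0.]
H,-90,0,200 [0.5582 0.0674 0.2   ] -10.9 (array([-0.0035,  0.0784, -0.0267]), np.float64(-0.0001))
W,429,-218,180,-15 [ 0.429 -0.218  0.18 ] -15.0 (array([-0.0945,  0.4593, -0.0019]), np.float64(0.0227))
P,-45,0,60 [ 0.4349 -0.2178  0.06  ] -15.0 (array([-0.0874,  0.4577,  0.1481]), np.float64(0.0224))
```

View pics/open.png

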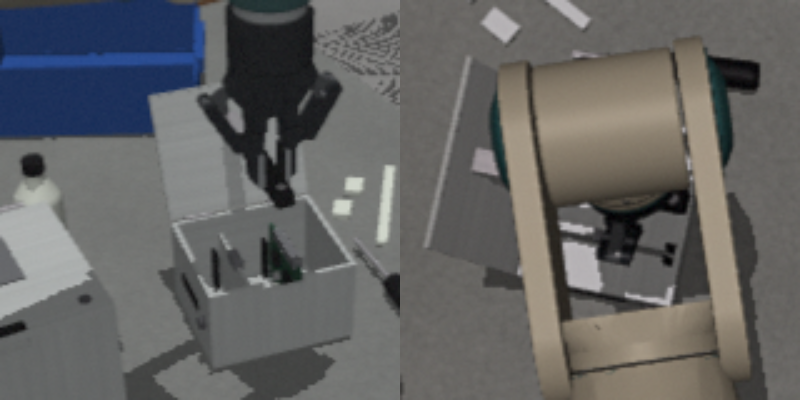

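The cover stands open well past upright, free edge at top-view crop (450,150). The board is green at side crop (285,260), the −y slot; the blank is at (225,250). Retreating and laying the tool back.

Request:
play_rows(series=[{"dp": [-0.0035, 0.04, -0.0267], "twist": 0}, {"dp": [-0.0035, 0.0784, -0.0267], "twist": 0}, {"dp": [-0.04, 0.14, -0.0267], "twist": 0}, {"dp": [-0.0874, 0.4577, 0.06], "twist": 0.0224}, {"dp": [-0.0874, 0.4577, 0.06], "twist": 0.0224}, {"dp": [-0.0874, 0.4577, 0.06], "twist": 0.0224}, {"dp": [-0.0874, 0.4577, 0.06], "twist": 0.0224}, {"dp": [-0.0874, 0.4577, 0.06], "twist": 0.0224}, {"dp": [-0.0874, 0.4577, 0.06], "twist": 0.0224}, {"dp": [-0.0874, 0.4577, 0.1481], "twist": 0.0224}, {"dp": [-0.0874, 0.4577, 0.1481], "twist": 0.0224}, {"dp": [-0.0874, 0.4577, 0.1481], "twist": 0.0224}])

```text
time_s: 9.8
ee_pos: [0.4327, -0.2169, 0.0567]
orientation: [0.991, -0.13, -0.003, -0.001]
contact_force: [-0.4, -0.8, -1.6]
grip_width: 0.0173
```

Request:
play_rows(series=[{"dp": [0, 0, 0], "twist": 0}, {"dp": [0, 0, 0], "twist": 0}])

```text
time_s: 10.0
ee_pos: [0.4361, -0.2183, 0.0621]
orientation: [0.992, -0.13, 0.002, 0.001]
contact_force: [-0.2, 0.0, -0.6]
grip_width: 0.0171
```

```bash
python3 go.py P,-45,0,5
```

```text
t 10.0 [ 0.4361 -0.2183  0.0621] w 0.0171 F [-0.2  0.  -0.6] tau [ 0.01  0.02 -0.02]
P,-45,0,5 [ 0.4349 -0.2178  0.005 ] -15.0 (array([-0.0018, -0.0003,  0.0714]), np.float64(0.0002))
```

Request:
play_rows(series=[{"dp": [0, 0, 0.03], "twist": 0}, {"dp": [0, 0, 0.055], "twist": 0}, {"dp": [0, 0, 0.065], "twist": 0}, {"dp": [0, 0, 0.0695], "twist": 0}, {"dp": [0, 0, 0.0695], "twist": 0}, {"dp": [0, 0, 0.0695], "twist": 0}])

```text
time_s: 10.6
ee_pos: [0.4358, -0.2182, 0.0057]
orientation: [0.992, -0.13, 0.001, 0.0]
contact_force: [0.8, -0.9, -1.0]
grip_width: 0.0168
```

Request:
play_rows(series=[{"dp": [0, 0, 0], "twist": 0}, {"dp": [0, 0, 0], "twist": 0}, {"dp": [0, 0, 0], "twist": 0}, {"dp": [0, 0, 0], "twist": 0}, {"dp": [0, 0, 0], "twist": 0}, {"dp": [0, 0, 0], "twist": 0}, {"dp": [0, 0, -0.02], "twist": 0}, {"dp": [0, 0, -0.06], "twist": 0}, {"dp": [0, 0, -0.12], "twist": 0}, {"dp": [0, 0, -0.18], "twist": 0}, {"dp": [0, 0, -0.24], "twist": 0}, {"dp": [0, 0, -0.24], "twist": 0}], jaw=0.6)

```text
time_s: 11.8
ee_pos: [0.4374, -0.2192, 0.2042]
orientation: [0.992, -0.13, 0.006, 0.003]
contact_force: [0.7, -0.4, -0.6]
grip_width: 0.0516
```

```bash
python3 go.py W,520,-80,200,-11 H,0,-27.5,200
```

```text
t 11.8 [ 0.4374 -0.2192  0.2042] w 0.0516 F [ 0.7 -0.4 -0.6] tau [-0.02 -0.02 -0.04]
W,520,-80,200,-11 [ 0.52 -0.08  0.2 ] -11.0 (array([ 0.0549, -0.1948,  0.0053]), np.float64(-0.0218))
H,0,-27.5,200 [0.6022 0.1506 0.2   ] -10.9 (array([ 0.08  , -0.4998,  0.0046]), np.float64(-0.0224))
```

```bash
python3 - <<'E'
from bench import viewer
from go import *
f=viewer.grab_frame("top"); pickle.dump(f,open("top6.pkl","wb")); g=viewer.grab_frame("side"); pickle.dump(g,open("side6.pkl","wb"))
def c(im,x,y,w,h,W,Hh): return cv2.resize(im[y:y+h,x:x+w],(W,Hh),interpolation=cv2.INTER_CUBIC)
a=c(f["image"],225,185,80,90,480,540); 
b=np.vstack([c(g["image"],270,190,80,80,320,320),c(g["image"],300,300,80,55,320,220)])
cv2.imwrite("pics/board.png",np.hstack([a,b]))
for y in(-27.5,27.5):
    P=[np.r_[tgt("H",x,y+dy,82)[0]] for x in(-30,30) for dy in(-5,5)]
    print(y,((proj(f,P)-[225,185])*6).round(0).tolist())
E
```

```text
-27.5 [[341.0, 208.0], [336.0, 236.0], [174.0, 174.0], [168.0, 202.0]]
27.5 [[309.0, 360.0], [304.0, 388.0], [142.0, 327.0], [136.0, 354.0]]
```

View pics/board.png

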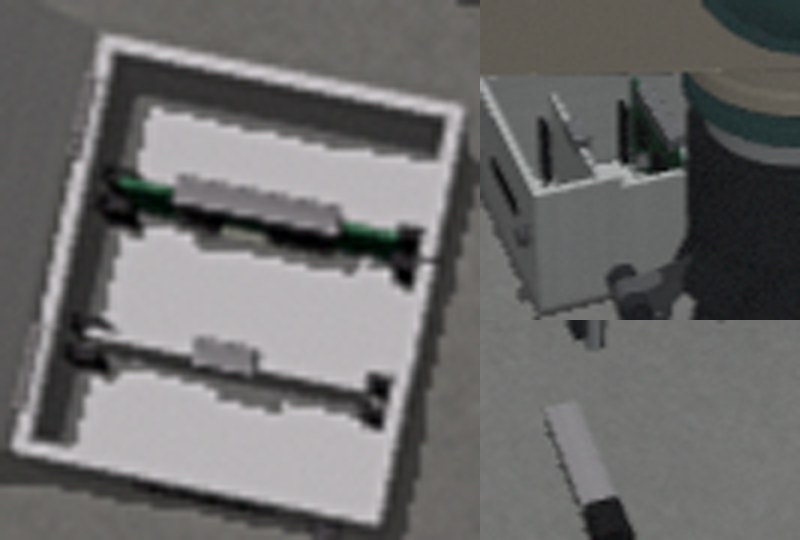

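The long-barred board with chips sits at (260,205), bang on the predicted spot within ~2 mm. The short-tab blank is at (225,355), and the tool lies on the bench. Going to the board.

Request:
play_rows(series=[{"dp": [0.078, -0.4975, 0.005], "twist": -0.0224}, {"dp": [0.078, -0.4975, 0.005], "twist": -0.0224}, {"dp": [0.078, -0.4975, 0.005], "twist": -0.0224}, {"dp": [0.078, -0.4975, 0.005], "twist": -0.0224}, {"dp": [0.078, -0.4975, 0.005], "twist": -0.0224}, {"dp": [0.078, -0.4975, 0.005], "twist": -0.0224}, {"dp": [0.078, -0.4975, 0.005], "twist": -0.0224}, {"dp": [0.078, -0.4975, 0.005], "twist": -0.0224}, {"dp": [0.078, -0.4975, 0.005], "twist": -0.0224}, {"dp": [0.078, -0.4975, 0.005], "twist": -0.0224}, {"dp": [0.078, -0.4975, 0.005], "twist": -0.0224}, {"dp": [0.078, -0.4975, 0.005], "twist": -0.0224}], jaw=0.4)

```text
time_s: 13.1
ee_pos: [0.5974, 0.1493, 0.1922]
orientation: [0.995, -0.096, -0.0, 0.0]
contact_force: [0.2, 0.1, 0.3]
grip_width: 0.0342
```

```bash
python3 go.py H,-2,-27.5,100 H,-2,-27.5,70
```

```text
t 13.1 [0.5974 0.1493 0.1922] w 0.0342 F [0.2 0.1 0.3] tau [-0.02 -0.03  0.05]
H,-2,-27.5,100 [0.6019 0.1486 0.1   ] -10.9 (array([ 0.0056, -0.0003,  0.1153]), np.float64(-0.0006))
H,-2,-27.5,70 [0.6019 0.1486 0.07  ] -10.9 (array([ 0.0056, -0.0003,  0.1528]), np.float64(-0.0006))
```

Request:
play_rows(series=[{"dp": [0.0056, 0, 0.05], "twist": 0}, {"dp": [0.0056, 0, 0.09], "twist": 0}, {"dp": [0.0056, 0, 0.1], "twist": 0}, {"dp": [0.0056, 0, 0.1], "twist": 0}, {"dp": [0.0056, 0, 0.1], "twist": 0}])

```text
time_s: 13.6
ee_pos: [0.603, 0.1495, 0.1147]
orientation: [0.995, -0.095, 0.002, -0.0]
contact_force: [0.5, 0.2, 0.3]
grip_width: 0.0338
```

```bash
python3 go.py H,-2,-27.5,70; sleep 0; python3 go.py H,-2,-27.5,70
```

```text
t 13.6 [0.603  0.1495 0.1147] w 0.0338 F [0.5 0.2 0.3] tau [-0.04  0.   -0.04]
H,-2,-27.5,70 [0.6019 0.1486 0.07  ] -10.9 (array([-0.0014,  0.0014,  0.0559]), np.float64(-0.0002))
t 13.6 [0.603  0.1495 0.1147] w 0.0338 F [0.5 0.2 0.3] tau [-0.04  0.   -0.04]
H,-2,-27.5,70 [0.6019 0.1486 0.07  ] -10.9 (array([-0.0014,  0.0014,  0.0559]), np.float64(-0.0002))
```

Request:
play_rows(series=[{"dp": [-0.0008, 0.001, 0.02], "twist": 0}, {"dp": [-0.0008, 0.001, 0.04], "twist": 0}, {"dp": [-0.0008, 0.001, 0.0555], "twist": 0}, {"dp": [-0.0008, 0.001, 0.0555], "twist": 0}, {"dp": [-0.0008, 0.001, 0.0555], "twist": 0}])

```text
time_s: 14.1
ee_pos: [0.6011, 0.1492, 0.0675]
orientation: [0.995, -0.095, -0.0, 0.0]
contact_force: [-0.3, -0.5, 0.8]
grip_width: 0.0344
```

Request:
play_rows(series=[{"dp": [0, 0, 0], "twist": 0}, {"dp": [0, 0, 0], "twist": 0}, {"dp": [0, 0, 0], "twist": 0}, {"dp": [0, 0, 0], "twist": 0}, {"dp": [0, 0, 0], "twist": 0}, {"dp": [0, 0, 0], "twist": 0}, {"dp": [0, 0, 0], "twist": 0}, {"dp": [0, 0, 0], "twist": 0}], jaw=0, grip_force=40)

```text
time_s: 14.9
ee_pos: [0.6019, 0.1493, 0.069]
orientation: [0.995, -0.095, 0.001, -0.0]
contact_force: [-0.5, -0.4, 5.1]
grip_width: 0.0092
```

```bash
python3 go.py
```

```text
t 14.9 [0.6019 0.1493 0.069 ] w 0.0092 F [-0.5 -0.4  5.1] tau [-0.02 -0.09 -0.04]
```

Request:
play_rows(series=[{"dp": [0, 0, -0.01], "twist": 0}, {"dp": [0, 0, -0.025], "twist": 0}, {"dp": [0, 0, -0.045], "twist": 0}, {"dp": [0, 0, -0.065], "twist": 0}, {"dp": [0, 0, -0.085], "twist": 0}, {"dp": [0, 0, -0.105], "twist": 0}, {"dp": [0, 0, -0.125], "twist": 0}, {"dp": [0, 0, -0.145], "twist": 0}, {"dp": [0, 0, -0.165], "twist": 0}, {"dp": [0, 0, -0.176], "twist": 0}, {"dp": [0, 0, -0.176], "twist": 0}, {"dp": [0, 0, -0.176], "twist": 0}])

```text
time_s: 16.1
ee_pos: [0.6012, 0.1492, 0.2083]
orientation: [0.995, -0.095, -0.0, 0.0]
contact_force: [-0.5, 0.5, -0.5]
grip_width: 0.0085
```

```bash
python3 go.py K,0,0,190 ; python3 - <<'E'
from bench import viewer,sensors
from go import *
s=viewer.grab_frame("side"); pickle.dump(s,open("side7.pkl","wb"))
t=viewer.grab_frame("top"); pickle.dump(t,open("top7.pkl","wb"))
# green card / rack edges check by colour: rack corners from blue mask refit
im=t["image"][165:250,415:510].astype(int)
m=((im[...,0]>im[...,2]+40)).astype(np.uint8)
c=max(cv2.findContours(m,cv2.RETR_EXTERNAL,cv2.CHAIN_APPROX_NONE)[0],key=cv2.contourArea)
print(cv2.minAreaRect(c),proj(t,[np.r_[tgt("K",0,0,50)[0]]])-[415,165])
im=s["image"].astype(int); g=((im[...,1]>im[...,2]+25)&(im[...,1]>im[...,0]+10)).astype(np.uint8)
n,l,st,ce=cv2.connectedComponentsWithStats(g); print([(st[i].tolist()) for i in range(1,n) if st[i,4]>20])
E
```

```text
t 16.1 [0.6012 0.1492 0.2083] w 0.0085 F [-0.5  0.5 -0.5] tau [ 0.02  0.02 -0.01]
K,0,0,190 [ 0.6326 -0.2687  0.19  ] 7.6 (array([0.1374, 0.5056, 0.0228]), np.float64(-0.1026))
((43.57435989379883, 44.903343200683594), (50.74406814575195, 63.85043716430664), 82.56858825683594) [[46.17013949 44.60242427]]
[]
```

Request:
play_rows(series=[{"dp": [0.0137, 0.05, 0.002], "twist": -0.01}, {"dp": [0.0275, 0.1, 0.004], "twist": -0.02}, {"dp": [0.0412, 0.15, 0.006], "twist": -0.03}, {"dp": [0.055, 0.2, 0.01], "twist": -0.041}, {"dp": [0.0687, 0.25, 0.012], "twist": -0.051}, {"dp": [0.0824, 0.3, 0.014], "twist": -0.061}, {"dp": [0.0962, 0.35, 0.016], "twist": -0.072}, {"dp": [0.11, 0.4, 0.018], "twist": -0.082}, {"dp": [0.1236, 0.45, 0.02], "twist": -0.092}, {"dp": [0.1374, 0.5056, 0.0228], "twist": -0.1026}, {"dp": [0.1374, 0.5056, 0.0228], "twist": -0.1026}, {"dp": [0.1374, 0.5056, 0.0228], "twist": -0.1026}])

```text
time_s: 17.4
ee_pos: [0.6322, -0.2696, 0.1888]
orientation: [0.998, 0.065, -0.001, -0.001]
contact_force: [0.0, 0.7, -1.2]
grip_width: 0.0083
```

Request:
play_rows(series=[{"dp": [0, 0, 0.02], "twist": 0}, {"dp": [0, 0, 0.05], "twist": 0}, {"dp": [0, 0, 0.075], "twist": 0}, {"dp": [0, 0, 0.075], "twist": 0}, {"dp": [0, 0, 0.075], "twist": 0}, {"dp": [0, 0, 0.075], "twist": 0}])

```text
time_s: 18.0
ee_pos: [0.6336, -0.2684, 0.1326]
orientation: [0.998, 0.066, 0.001, 0.001]
contact_force: [-0.1, -0.3, -1.0]
grip_width: 0.009
```

```bash
python3 go.py K,0,0,69 ; python3 - <<'E'
from bench import viewer,sensors
from go import *
s=viewer.grab_frame("side"); pickle.dump(s,open("side8.pkl","wb"))
t=viewer.grab_frame("top"); pickle.dump(t,open("top8.pkl","wb"))
a=cv2.resize(s["image"][230:390,370:490],(450,600),interpolation=cv2.INTER_CUBIC)
b=cv2.resize(t["image"][165:275,400:510],(350,350),interpolation=cv2.INTER_CUBIC)
o=np.zeros((600,800,3),np.uint8); o[:,:450]=a; o[:350,450:]=b
o[350:,450:]=cv2.resize(t["image"][170:290,220:388],(350,250),interpolation=cv2.INTER_CUBIC)
cv2.imwrite("pics/rack.png",o)
E
```

```text
t 18.0 [ 0.6336 -0.2684  0.1326] w 0.009 F [-0.1 -0.3 -1. ] tau [-0.02 -0.02 -0.06]
K,0,0,69 [ 0.6326 -0.2687  0.069 ] 7.6 (array([-0.0015,  0.0001,  0.0795]), np.float64(0.0002))
```

View pics/rack.png

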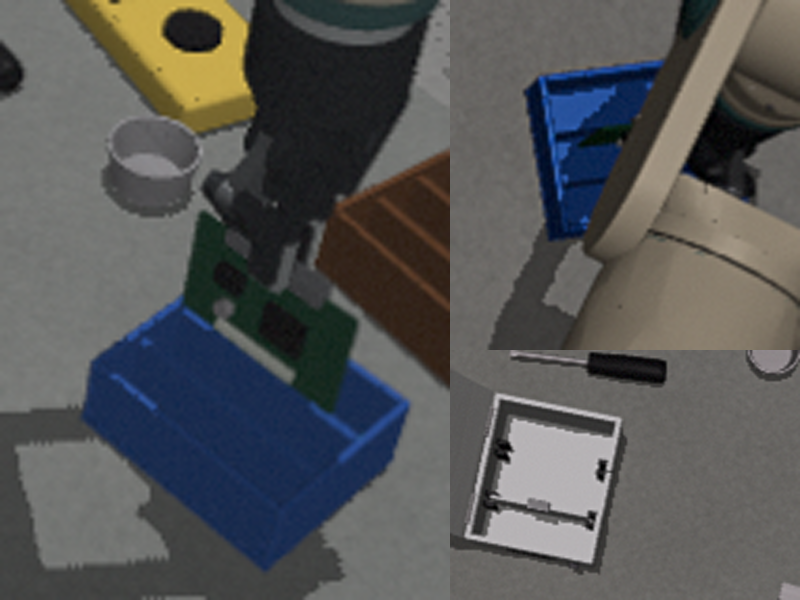

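The board is held upright over the rack (side crop (270,310)) and the blank is still in its guides. One numeric check of the board's lateral position before lowering.

```bash
python3 - <<'E'
from go import *
t=load("top8.pkl"); s=load("side8.pkl")
tcp=np.array([.6336,-.2684,.1326]); M=K[2]
def P(x,y,z): return np.r_[tcp[:2]+M@[x/1000,y/1000],tcp[2]-.064+z/1000]
im=t["image"].astype(int); g=(im[...,1]>im[...,2]+8)&(im[...,1]>im[...,0]+8)
g[:, :400]=0; g[:165]=0; g[275:]=0; g[:,510:]=0
v,u=np.nonzero(g); k=u<u.min()+4; print("green left end",u.min(),v[k].min(),v[k].max(), len(u))
print("pred card top/bot left", proj(t,[P(50,0,70),P(50,0,0)]).round(1).tolist())
im=s["image"].astype(int); g=(im[...,1]>im[...,2]+8)&(im[...,1]>im[...,0]+8); g[:230]=0;g[390:]=0;g[:,:370]=0;g[:,490:]=0
c=max(cv2.findContours(g.astype(np.uint8),cv2.RETR_EXTERNAL,cv2.CHAIN_APPROX_NONE)[0],key=cv2.contourArea)[:,0]
for d in((1,1),(-1,-1),(1,-1),(-1,1)): print("ext",d,c[np.argmax(c@np.array(d))])
print("pred side TL,TR,BL,BR",proj(s,[P(50,0,70),P(-50,0,70),P(50,0,0),P(-50,0,0)]).round(1).tolist())
E
```

```text
green left end 443 207 209 29
pred card top/bot left [[447.9, 204.8], [440.4, 210.5]]
ext (1, 1) [457 338]
ext (-1, -1) [443 309]
ext (1, -1) [464 315]
ext (-1, 1) [448 332]
pred side TL,TR,BL,BR [[423.7, 285.1], [465.8, 315.1], [418.6, 309.7], [458.3, 339.9]]
```

Request:
play_rows(series=[{"dp": [-0.001, 0, 0.02], "twist": 0}, {"dp": [-0.001, 0, 0.04], "twist": 0}, {"dp": [-0.001, 0, 0.055], "twist": 0}, {"dp": [-0.001, 0, 0.065], "twist": 0}, {"dp": [-0.001, 0, 0.072], "twist": 0}, {"dp": [-0.001, 0, 0.076], "twist": 0}, {"dp": [-0.001, 0, 0.076], "twist": 0}, {"dp": [-0.001, 0, 0.076], "twist": 0}])

```text
time_s: 18.9
ee_pos: [0.6322, -0.269, 0.0704]
orientation: [0.998, 0.066, 0.0, 0.0]
contact_force: [0.4, -0.1, -1.1]
grip_width: 0.0089
```

Request:
play_rows(series=[{"dp": [0, 0, 0.002], "twist": 0}, {"dp": [0, 0, 0.003], "twist": 0}, {"dp": [0, 0, 0.004], "twist": 0}, {"dp": [0, 0, 0.004], "twist": 0}, {"dp": [0, 0, 0.004], "twist": 0}])

```text
time_s: 19.4
ee_pos: [0.6328, -0.2691, 0.069]
orientation: [0.998, 0.066, 0.001, 0.001]
contact_force: [-2.1, 1.0, 7.9]
grip_width: 0.0087
```

Touchdown: 7.9 N upward. Releasing and rising.

Request:
play_rows(series=[{"dp": [0, 0, -0.001], "twist": 0}, {"dp": [0, 0, -0.001], "twist": 0}, {"dp": [0, 0, -0.001], "twist": 0}, {"dp": [0, 0, -0.001], "twist": 0}, {"dp": [0, 0, -0.001], "twist": 0}, {"dp": [0, 0, -0.001], "twist": 0}, {"dp": [0, 0, -0.02], "twist": 0}, {"dp": [0, 0, -0.06], "twist": 0}, {"dp": [0, 0, -0.11], "twist": 0}, {"dp": [0, 0, -0.16], "twist": 0}, {"dp": [0, 0, -0.2], "twist": 0}, {"dp": [0, 0, -0.2], "twist": 0}], jaw=0.5)

```text
time_s: 20.6
ee_pos: [0.6335, -0.2696, 0.2353]
orientation: [0.998, 0.066, 0.005, 0.003]
contact_force: [0.4, 0.1, 0.8]
grip_width: 0.0426
```

```bash
python3 go.py; python3 - <<'E'
from bench import viewer
from go import *
s=viewer.grab_frame("side"); t=viewer.grab_frame("top")
pickle.dump(s,open("side9.pkl","wb")); M=K[2]
def P(x,y,z): return np.r_[K[0]+M@[x/1000,y/1000],.005+z/1000]
im=s["image"].astype(int); g=(im[...,1]>im[...,2]+8)&(im[...,1]>im[...,0]+8); g[:230]=0;g[400:]=0;g[:,:370]=0;g[:,490:]=0
c=max(cv2.findContours(g.astype(np.uint8),cv2.RETR_EXTERNAL,cv2.CHAIN_APPROX_NONE)[0],key=cv2.contourArea)[:,0]
for d in((1,-1),(-1,-1),(1,1),(-1,1)): print("ext",d,c[np.argmax(c@np.array(d))])
print("pred TL,TR",proj(s,[P(50,0,70),P(-50,0,70)]).round(1).tolist())
# changes vs before: cover, pry region
for n,y0,y1,x0,x1,ref in(("pry side",310,395,310,360,load("side0.pkl")),):
    print(n,np.abs(s["image"][y0:y1,x0:x1].astype(int)-ref["image"][y0:y1,x0:x1]).mean().round(1))
E
```

```text
t 20.6 [ 0.6335 -0.2696  0.2353] w 0.0426 F [0.4 0.1 0.8] tau [0.03 0.05 0.03]
ext (1, -1) [453 343]
ext (-1, -1) [446 338]
ext (1, 1) [452 350]
ext (-1, 1) [445 346]
pred TL,TR [[418.8, 307.8], [458.7, 338.1]]
pry side 22.3
```

```bash
python3 - <<'E'
from bench import viewer
from go import *
s=load("side9.pkl"); M=K[2]
def P(x,y,z): return np.r_[K[0]+M@[x/1000,y/1000],.005+z/1000]
im=s["image"].astype(int)
# ascii colour classes around the board
cls=np.full(im.shape[:2],'.')
b,g,r=im[...,0],im[...,1],im[...,2]
cls[b>r+30]='b'; cls[(g>r+6)&(g>b+4)]='G'; cls[(b+g+r<110)&(cls=='.')]='k'; cls[(b+g+r>330)&(cls=='.')]='w'
for y in range(296,366): print(y,''.join(cls[y,396:474]))
for y0,l in((0,0),(0,.2),(0,-.2),(0,.35),(0,-.35),(10,-.5),(-10,.5)):
    q=lambda x,z:P(x,y0+z*np.sin(-l),z*np.cos(l))
    print(y0,l,proj(s,[q(50,70),q(-50,70),q(-50,40),q(30,77),q(-30,77)]).round(0).astype(int).tolist())
E
```

```text
296 wwwwwwwwwwwwwwwwwwwwwwwwwwwwwwwwwwwwwwwwwwwwwwwwwwwwwwwwww...kkk....kk........
297 wwwwwwwwwwwwwwwwwwwwwwwwwwwwwwwwwwwwwwwwwwwwwwwwwwwwwwwwww......k.k....k.k....
298 wwwwwwwwwwwwwwwwwwwwwwwwwwwwwwwwwwwwwwwwwwwwwwwwwwwwwwwwww....k..kkk...k......
299 wwwwwwwwwwwwwwwwwwwwwwwwwwwwwwwwwwwwwwwwwwwwwwwwwwwwwwwww....k..k....k.....k..
300 wwwwwwwwwwwwwwwwwwwwwwwwwwwwwwwwwwwwwwwwwwwwwwwwwwwwwwwww.........k.k.k.k.....
301 wwwwwwwwwwwwwwwwwwwwwwwwwwwwwwwwbb.wwwwwwwwwwwwwwwwwwwwww......k.....kk..k....
302 wwwwwwwwwwwwwwwwwwwwwwwwwwwwwwwbbbb.wwwwwwwwwwwwwwwwwwwwww......k...kkk...kk.k
303 wwwwwwwwwwwwwwwwwwwwwwwwwwwwwbbbbbbbbwwwwwwwwwwwwwwwwwwwwww......k....kk......
304 wwwwwwwwwwwwwwwwwwwwwwwwwwwwbbbbbbbbbb.wwwwwwwwwwwwwwwwwwwww....kk..kk.k...kkk
305 wwwwwwwwwwwwwwwwwwwwwwwwwwwbbbbbbbbbbbbbwwwwwwwwwwwwwwwwwwwwww.......kk....kkk
306 wwwwwwwwwwwwwwwwwwwwwwwwwbbbbbbbbbbbbbbbb.wwwwwwwwwwwwwwwwwwww..........kk.k.k
307 wwwwwwwwwwwwwwwwwwwwwwwwbbbbbbbbbbbbbbbbbb.wwwwwwwwwwwwwwwwwwwww...k....k.....
308 wwwwwwwwwwwwwwwwwwwwwwbbbbbbbbbbbbbbbbbbbbbbwwwwwwwwwwwwwwwwwwww......kkk...k.
309 wwwwwwwwwwwwwwwww
[... 4484 characters left out ...]
...bbbbbbbbbbbbbbbbbbbbbbbbbbbbbbbbbbbbbbbbbbbbb..wwwwwwwww
364 wwwwwwwwwwww...........bbbbbbbbbbbbbbbbbbbbbbbbbbbbbbbbbbbbbbbbbbb.wwwwwwwwwww
365 wwwwwwwwwwwww...........bbbbbbbbbbbbbbbbbbbbbbbbbbbbbbbbbbbbbbbb..wwwwwwwwwwww
0 0 [[419, 308], [459, 338], [456, 348], [427, 311], [451, 329]]
0 0.2 [[423, 305], [463, 335], [458, 346], [432, 308], [456, 326]]
0 -0.2 [[414, 312], [454, 342], [453, 350], [422, 315], [446, 334]]
0 0.35 [[426, 304], [466, 333], [460, 345], [435, 307], [459, 324]]
0 -0.35 [[411, 315], [450, 346], [451, 352], [418, 319], [442, 338]]
10 -0.5 [[404, 321], [443, 353], [446, 357], [410, 326], [434, 345]]
-10 0.5 [[432, 301], [472, 330], [464, 342], [441, 304], [465, 321]]
```

The board's top corners are at (415,312) and (454,342), which matches standing on the floor in the middle compartment with ~0.2 rad lean. The tool and cover haven't been touched since I checked them. Handing in.

```bash
python3 - <<'E'
from bench import manip,sensors
print(manip.close_job()); print(sensors.sense()["time_s"])
E
```

```text
the job is handed in; nothing more can be done
None
the job is handed in; nothing more can be done
```

I carried out the whole task and handed it in at about 20.7 s of the 66 s allowed; the hand-in gives no verdict.

- **Cover:** I put the pry blade into the notch of the smaller housing, levered the cover up and swung it to about 110°. It was still open in the last pictures I viewed.
- **Pry tool:** I laid it back at its original spot on the bench. The picture taken just after release shows it on the bench. A later rough image comparison of that spot came out at 22 grey levels from the start. I put that down to the arm's shadow but did not confirm it, as my 12 pictures were used up.
- **Board:** I drew it straight up and set it in the middle compartment of the blue rack. There was 7.9 N of contact at touchdown before I opened the fingers. Afterwards its measured corners match standing on the floor, along the compartment, with about 0.2 rad of lean against a limit of 0.6.
- **Blank card and bystanders:** The blank was still in its guides in the last picture. I made no contact with the tin, bottle or screwdriver, but only glimpsed them in the pictures and did not measure them.

Two readings were off along the way. The gripper showed about 17 mm on the 20 mm handle and about 9 mm on the 10 mm bar, yet both grips held. One set of moves was refused because the turn value was missing, and I resent it with no effect.

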